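Slide the flat tin through the gap between two cartons

ROBOT

A 6-joint arm with a two-finger parallel gripper is mounted at the origin on a cart in front of the work surface, level with it; the furniture and walls round the work are solid. World frame = base frame: x ahead of the robot, y to its left, z up, the work surface at z = 0. Lengths are in m, angles in rad, forces in N, time in s.
With the tool pointing down it reaches from about 0.375 to 0.9 m from the base axis. Payload 3.1 kg.
Tool frame: the origin (TCP) lies midway between the tips of the shut fingers; the grasp point (between the pads) lies 19 mm behind it (pinch_z is the distance from the TCP to the grasp point, in m); z points along the fingers, y is the line along which they close (so a half turn about z gives the same grasp; the last joint's range is limited). The gripper opens to 85 mm and grips with 20 to 120 N. Pads are 22 mm wide; open, the fingers measure 114 mm over their backs; the gripper's body (76 mm by 85 mm) begins 54 mm behind the grasp point. The pads swing forward as they close: fully open they stand 13 mm farther back than shut.
Start: joints at [1.113, 0.527, 1.433, -0, 1.181, -0.178], TCP at [0.172, 0.601, 0.231] pointing down, gripper open.
Joint ranges: [-3.08, 3.08], [-0.75, 2.2], [0.22, 2.44], [-1.43, 4.57], [0, 2.65], [-2.85, 2.85]. Speed limits (rad/s): [2.79, 2.79, 3.14, 3.14, 3.14, 3.14].

INTERFACE

Orientations are given as a unit quaternion [x, y, z, w].
In Python, from station import sense, snapshot, camera_params, sign_off, pinch_z gives the robot as it stands. The module is installed in compiled form; this text tells all that it offers.
- The arm moves only by the shell command python3 -m handwheel 'ROWS' [FORCE]. ROWS is JSON, a list that holds one entry, the list of rows, each a list of 7 numbers: the turn, a rotation vector about the tool's x, y, z in degrees, then the shift along the tool's x, y, z in m, then the opening, from 0 (shut) to 1 (fully open). A call has 1 to 20 rows; each row shifts and turns the commanded pose from where the row before left it, along the tool's axes as they then stand; what a row does not reach is not made up. A row lasts 1/8 s, in which the tool goes at most 62.5 mm and 10.7 degrees, less where a joint would pass 70% of its speed; a pose out of reach is approached as far as the arm can. A call with a gripper value outside its range is refused whole. The fingers move at their own pace and stop on an object; FORCE is the grip in N (left out, the last holds). Time passes only in rows, so rows that do not move let the fingers close. It gives the time, the measured TCP pose, the force, the opening and the grip force at its end, in the units of the state.
- sense(): the state, without advancing time (a new reading comes with each control period).
- snapshot(name): name is "scene" or "top"; returns the picture (400x640x3 uint8, red, green, blue); there is no depth.
- camera_params(name): a dict with "fx", "fy", "cx", "cy" (pixels), "world_to_cam" (4x4, takes a point from world to camera coordinates). Camera axes: x right, y down, z forward; pixel columns grow to the right and rows downward; lengths in m; the calibration is good to about 2 mm. A picture is of the moment at which its call begins. camera_params takes no time and is no camera call.
- sign_off(): hands the job in; it is judged then, once.
The state is a dict: "t": time; "q": joint angles; "qd": joint speeds; "tau": joint torques, N m; "tcp_pos": TCP position; "tool_rot": TCP orientation; "force": force on the tool from outside, world axes, zero at the start; "ft_torque": the same for the moment, N m; "finger_gap": opening from 0.0 (shut) to 1.0 (fully open); "gripper_force": force on a finger pad.
Only numpy, scipy, OpenCV 4.12 (cv2) and the standard library are available. Lean on these libraries where they do the work, as an engineer would, in place of code of your own. Each camera call takes 0.05 s, during which the arm holds its last target. There are 200 camera calls.

TASK

Put the flat tin with the tall tin: push it along the bench with the fingertips, right through the narrow gap between the tea box and the egg box and out on the far side, until it stands close beside the tall tin, touching it lightly or no more than a finger's width away. Only push it, do not pick up or tip anything; do not shove the tall tin, ram the two boxes or disturb the onion, the garlic and the spice jar. Take the hand away at the end.

Things in the scene. Friction and masses are not known exactly. Their poses are not given: they have to be found in the camera images.
- tuna_tin: the flat round tin, 86 mm across (radius 43.2 mm) and 40 mm high, about 0.16 to 0.33 kg, standing loose on the bench to the right (-y) of the two boxes. Origin: centre of its underside, on the bench (z = 0); z axis up, its x and y axes mean nothing as it is round. It slides with ordinary friction and stops where the push stops.
- tea_box: the dark oblong tea carton, fixed to the bench: 64 mm along its x, 142 mm along its y, 75 mm high. Origin: centre of its underside. Its y axis points along the gap, the way the tin has to go (roughly to the robot's left, world +y, turned up to 0.18 rad); it stands either in front of or behind the gap, the egg box on the other side. The gap is as wide as the space between the long faces of the two boxes, 94 to 99 mm.
- egg_box: the closed buff egg carton, fixed to the bench: 106 mm along its x, 155 mm along its y, 72 mm high. Origin: centre of its underside. Its axes are parallel to the tea box's and the two centres lie abreast (same y in the tea box's frame).
- tomato_tin: the tall round tin, 75 mm across (radius 37.7 mm) and 110 mm high, 0.48 kg, standing loose beyond the far (+y) end of the gap, roughly in line with it. Origin: centre of its underside.
- onion: a loose red onion, about 65 mm across and 71 mm high, beyond the gap and to the back of the way out. Origin: middle of its underside.
- garlic: a loose bulb of garlic, about 50 mm across and 51 mm high, beyond the gap and to the front of the way out. Origin: middle of its underside.
- spice_jar: a loose spice jar with a red cap, 45 mm across and 106 mm high, near the front left end of the bench. Origin: centre of its underside.
There are look-alikes about, which are no part of the job. What is shaped like the tuna_tin but green is not meant.

How it is judged:
By the outcome, as a careful person would: the job done as asked, in the order asked, and still so for the second after the job is handed in, with the robot touching nothing.
It also fails if it takes over 54 s, if anything falls off the work surface, if the arm or the gripper's body presses on something with over 40 N, if the wrist force passes 120 N, or if a joint passes its speed limit or range.

## Working session

There is one attempt and no reset: what is moved stays moved. The work goes in short steps, Python scripts to look and compute and a shell command to move; the robot and the scene stay as the last step left them, time stands still between calls to the robot, and variables do not carry over. Pictures are saved under pics/ and viewed, at most 10 in all, crops included, and the job is handed in when it is done.

```bash
mkdir -p pics
python3 - <<'E'
from station import *
import cv2
for n in("scene","top"):
    cv2.imwrite(f"pics/{n}0.png",snapshot(n)[:,:,::-1]); p=camera_params(n); print(n,p)
s=sense();print(s['t'],s['tcp_pos'],s['tool_rot'],s['finger_gap'],pinch_z)
E
```

```text
scene {'fx': 367.91243449851953, 'fy': 367.91243449851953, 'cx': 316.6304443797523, 'cy': 197.58616610469386, 'world_to_cam': array([[ 0.90345073, -0.4286477 ,  0.006159  , -0.43337075],
       [-0.25229848, -0.54326918, -0.80075219,  0.1729922 ],
       [ 0.34658658,  0.72188625, -0.5989641 ,  0.95002543],
       [ 0.        ,  0.        ,  0.        ,  1.        ]])}
top {'fx': 427.02134953267273, 'fy': 427.02134953267273, 'cx': 316.9137077755541, 'cy': 194.2298774750521, 'world_to_cam': array([[-0.00687637, -0.99988809,  0.01328583,  0.03135041],
       [-0.99792886,  0.0060119 , -0.06404562,  0.49690848],
       [ 0.06395858, -0.01369871, -0.99785853,  1.14214831],
       [ 0.        ,  0.        ,  0.        ,  1.        ]])}
0.1 [0.17169661 0.60032341 0.23045125] [ 1.38956262e-01  9.90298066e-01 -8.94635918e-04 -3.13694140e-04] 0.999830148368762 0.0187
```

View pics/scene0.png

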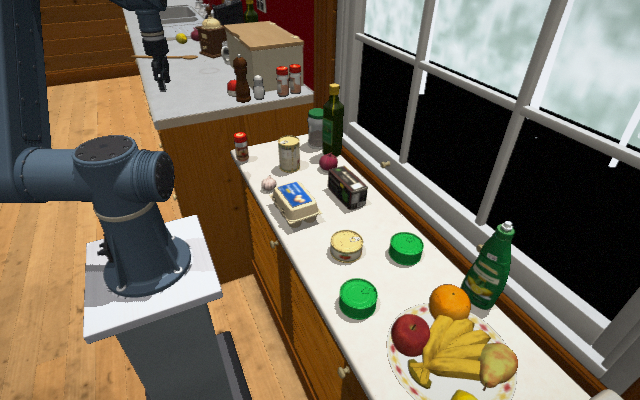

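View pics/top0.png

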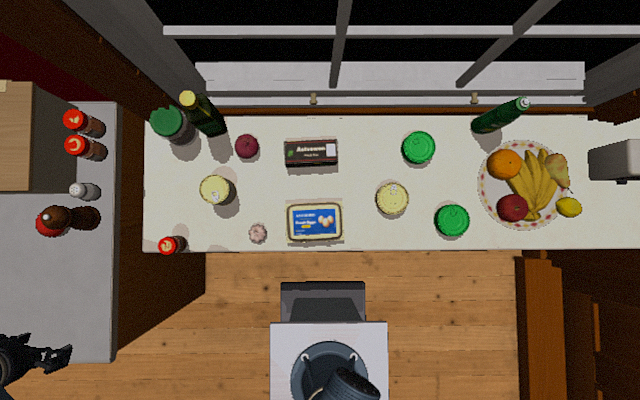

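The top view shows the tea box at (311,152), the egg box at (314,222), the tall tin at (216,190), the onion at (247,146), the garlic at (258,232) and the jar at (170,244). There are three flat tins: a cream one at (392,198) and green ones at (418,148) and (452,220). The cream one is the one meant, since the green ones are excluded. I'll confirm it in a crop and measure everything.

```bash
cat > h.py <<'E'
from station import *
import cv2, numpy as np
def ray(n,uv,z):
    p=camera_params(n);W=p['world_to_cam'];R=W[:3,:3];c=-R.T@W[:3,3]
    d=R.T@np.array([(uv[0]-p['cx'])/p['fx'],(uv[1]-p['cy'])/p['fy'],1]);return (c+d*(z-c[2])/d[2])[:2]
def blob(img,uv,r,lo,hi,show=True):
    """largest HSV-mask contour in window around uv"""
    h=cv2.cvtColor(img,cv2.COLOR_RGB2HSV);m=cv2.inRange(h,np.array(lo),np.array(hi))
    w=np.zeros_like(m);cv2.circle(w,uv,r,255,-1);m=cv2.morphologyEx(m&w,cv2.MORPH_CLOSE,np.ones((3,3)))
    return max(cv2.findContours(m,cv2.RETR_EXTERNAL,cv2.CHAIN_APPROX_NONE)[0],key=cv2.contourArea)
E
python3 - <<'E'
from h import *
im=snapshot("top");np.save("top.npy",im)
cv2.imwrite("pics/crop1.png",cv2.resize(im[110:270,140:480],None,fx=2.35,fy=2.35,interpolation=cv2.INTER_CUBIC)[:,:,::-1])
hs=cv2.cvtColor(im,cv2.COLOR_RGB2HSV)
for uv in[(392,198),(385,205),(215,188),(315,160),(311,142),(295,235),(300,220),(360,190),(247,146),(258,232),(170,244),(226,200),(341,222)]: print(uv,hs[uv[1],uv[0]])
E
```

```text
(392, 198) [ 30  84 189]
(385, 205) [ 26 104 188]
(215, 188) [ 29  91 191]
(315, 160) [  5 161 103]
(311, 142) [  4 137 108]
(295, 235) [ 30  13 120]
(300, 220) [108 227 162]
(360, 190) [ 21  13 193]
(247, 146) [178 134 105]
(258, 232) [  9  57 156]
(170, 244) [ 18 115 195]
(226, 200) [10 28 54]
(341, 222) [17 78 85]
```

View pics/crop1.png

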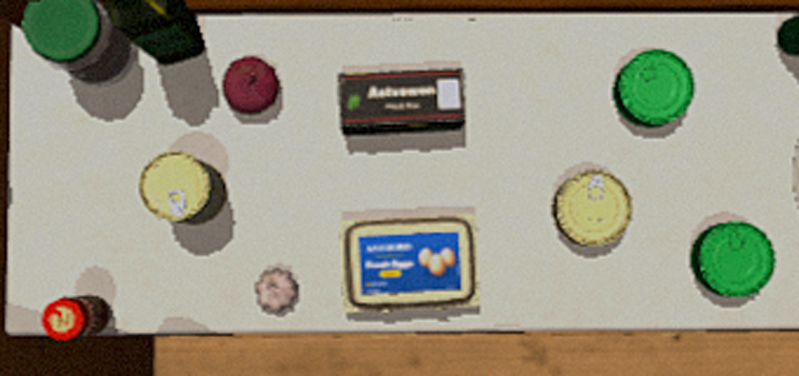

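The crop confirms it: the cream flat tin with a ring pull is at crop (593,208), which is (392,198) in the full picture. Now the numbers.

Run:
```python
from h import *
np.set_printoptions(precision=4,suppress=True)
im=np.load("top.npy")
W=camera_params("top")['world_to_cam'];print("cam",-W[:3,:3].T@W[:3,3])
def ctr(name,uv,r,lo,hi,z):
    c=blob(im,uv,r,lo,hi); P=np.array([ray("top",p[0],z) for p in c],np.float32)
    (x,y),rr=cv2.minEnclosingCircle(P); (ex,ey),ax,_=cv2.fitEllipse(P); print(name,"circ",round(x,4),round(y,4),"r",round(rr,4),"ell",round(ex,4),round(ey,4),ax); return P
ctr("tuna",(392,198),22,(18,50,110),(36,255,255),.04)
ctr("tom",(215,190),22,(18,50,110),(36,255,255),.11)
ctr("onion",(247,146),16,(160,90,40),(180,255,255),.035)
ctr("garlic",(258,232),13,(0,30,90),(16,255,255),.025)
ctr("jar",(168,245),14,(0,150,100),(180,255,255),.106)
# boxes: everything not bench-coloured
h=cv2.cvtColor(im,cv2.COLOR_RGB2HSV)
c=np.array([(339,76),(463,69),(464,123),(341,133)])/2.35+[140,110]
T=np.array([ray("top",p,.075) for p in c],np.float32);print("tea corners",T,cv2.minAreaRect(T),T.mean(0))
c=blob(im,(314,222),24,(95,100,60),(125,255,255)); P=np.array([ray("top",p[0],.072) for p in c],np.float32);print("egg label",cv2.minAreaRect(P))
c=np.array([(344,222),(474,216),(476,302),(346,310)])/2.35+[140,110]
T=np.array([ray("top",p,.055) for p in c],np.float32);print("egg corners",T,cv2.minAreaRect(T))
cv2.imwrite("pics/crop2.png",cv2.resize(im[130:250,275:355],None,fx=5,fy=5,interpolation=cv2.INTER_NEAREST)[:,:,::-1])
```

```text
cam [0.423  0.044  1.1711]
tuna circ 0.4833 -0.1705 r 0.0451 ell 0.4844 -0.1722 (0.08339520543813705, 0.08541440218687057)
tom circ 0.5061 0.2856 r 0.0378 ell 0.5067 0.2857 (0.07187804579734802, 0.07258240878582001)
onion circ 0.6271 0.2179 r 0.0325 ell 0.627 0.2175 (0.05868232995271683, 0.06213861703872681)
garlic circ 0.3947 0.1851 r 0.0285 ell 0.3948 0.1874 (0.04506942629814148, 0.05485042929649353)
jar circ 0.3665 0.402 r 0.022 ell 0.3666 0.4019 (0.041476111859083176, 0.0417836457490921)
tea corners [[ 0.6285  0.1126]
 [ 0.6357 -0.0242]
 [ 0.5756 -0.0247]
 [ 0.5653  0.1106]] ((0.6004666686058044, 0.04316897317767143), (0.0632445365190506, 0.13828490674495697), 3.0149624347686768) [0.6013 0.0436]
egg label ((0.42366281151771545, 0.03671087324619293), (0.0625091940164566, 0.10752759128808975), 3.203774929046631)
egg corners [[ 0.4683  0.1086]
 [ 0.474  -0.0361]
 [ 0.3786 -0.0373]
 [ 0.3709  0.1067]] ((0.4224622845649719, 0.0352863185107708), (0.09736456722021103, 0.1467410922050476), 2.283216714859009)
```

View pics/crop2.png

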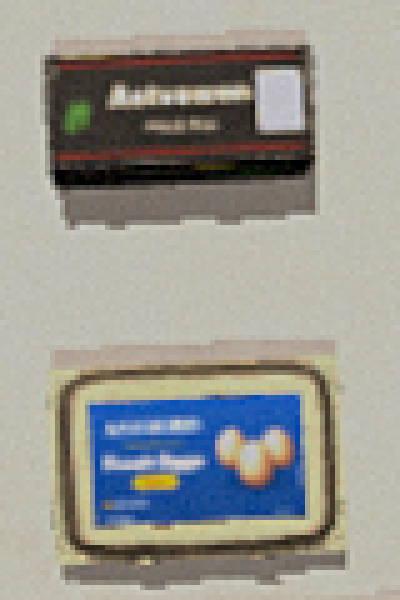

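The gap midline passes through about (0.5245, 0.040) with direction (-0.055, 1). The tea box (x≈0.604) and egg box (x≈0.4235) are 181 mm apart, which fits 32+53+~96. The tin is at (0.484,-0.172) and the tall tin at (0.506,0.286).

Plan: push diagonally to the midline in front of the gap with the fingers 0.4 open, re-align, then push straight through. First I'll go over behind the tin, staying high.

```bash
python3 -m handwheel '[[[0,0,0,-0.0365,-0.0155,0,0.4],[0,0,0,-0.0365,-0.0155,0,0.4],[0,0,0,-0.0365,-0.0155,0,0.4],[0,0,0,-0.0365,-0.0155,0,0.4],[0,0,0,-0.0365,-0.0155,0,0.4],[0,0,0,-0.0365,-0.0155,0,0.4],[0,0,0,-0.0365,-0.0155,0,0.4],[0,0,0,-0.0365,-0.0155,0,0.4],[0,0,0,-0.0365,-0.0155,0,0.4],[0,0,0,-0.0365,-0.0155,0,0.4]]]'
python3 -m handwheel '[[[0,0,0,-0.0107,-0.0463,0,0.4],[0,0,0,-0.0107,-0.0463,0,0.4],[0,0,0,-0.0107,-0.0463,0,0.4],[0,0,0,-0.0107,-0.0463,0,0.4],[0,0,0,-0.0107,-0.0463,0,0.4],[0,0,0,-0.0107,-0.0463,0,0.4],[0,0,0,-0.0107,-0.0463,0,0.4],[0,0,0,-0.0107,-0.0463,0,0.4],[0,0,0,-0.0107,-0.0463,0,0.4],[0,0,0,-0.0107,-0.0463,0,0.4],[0,0,0,-0.0107,-0.0463,0,0.4],[0,0,0,-0.0107,-0.0463,0,0.4]]]'
python3 -m handwheel '[[[0,0,9.8,0,0,0,0.4],[0,0,9.8,0,0,0,0.4],[0,0,9.8,0,0,0,0.4],[0,0,9.8,0,0,0,0.4],[0,0,9.8,0,0,0,0.4],[0,0,9.8,0,0,0,0.4],[0,0,9.8,0,0,0,0.4],[0,0,9.8,0,0,0,0.4],[0,0,9.8,0,0,0,0.4],[0,0,9.8,0,0,0,0.4],[0,0,9.8,0,0,0,0.4],[0,0,0,0,0,0,0.4]]]'
cat >> h.py <<'E'
from scipy.spatial.transform import Rotation as Ro
def to(x,y,yaw_deg=None):
    "tool-frame shift to world xy (tool pointing down)"
    s=sense();R=Ro.from_quat(s['tool_rot']).as_matrix()
    d=R.T@np.array([x-s['tcp_pos'][0],y-s['tcp_pos'][1],0]);yw=np.degrees(np.arctan2(R[1,1],R[0,1]))
    print('t',s['t'],'tcp',s['tcp_pos'].round(4),'yaw',yw.round(2),'shift',d.round(4),'toolx',R[:,0].round(3),'z',R[:,2].round(3),'gap',s['finger_gap'],'F',np.round(s['force'],1))
E
python3 -c "
from h import *
to(.445,-.230)"
```

```text
t: 1.4
tcp_pos: [0.4809, 0.3504, 0.231]
tool_rot: [0.139, 0.99, -0.0, -0.0]
force: [0.3, -0.3, 0.6]
finger_gap: 0.402
gripper_force: 0.0
t: 2.9
tcp_pos: [0.4504, -0.2196, 0.2312]
tool_rot: [0.139, 0.99, 0.0, -0.0]
force: [0.1, 0.5, 0.0]
finger_gap: 0.404
gripper_force: 0.0
t: 4.4
tcp_pos: [0.4506, -0.218, 0.2311]
tool_rot: [0.882, 0.472, -0.0, -0.0]
force: [0.4, -0.1, -0.0]
finger_gap: 0.404
gripper_force: 0.0
t 4.4 tcp [ 0.4506 -0.218   0.2311] yaw -33.66 shift [-0.0131  0.002  -0.    ] toolx [0.554 0.832 0.   ] z [-0.  0. -1.] gap 0.40397870624322246 F [ 0.4 -0.1 -0. ]
```

```bash
python3 -m handwheel '[[[0,0,0,-0.0065,0.001,0.04,0.4],[0,0,0,-0.0065,0.001,0.04,0.4],[0,0,0,0,0,0.04,0.4],[0,0,0,0,0,0.04,0.4],[0,0,0,0,0,0.03,0.4],[0,0,0,0,0,0.018,0.4],[0,0,0,0,0,0.006,0.4],[0,0,0,0,0,0,0.4]]]'
python3 -m handwheel '[[[0,0,0,0.005,0,0,0.4],[0,0,0,0.005,0,0,0.4],[0,0,0,0.005,0,0,0.4],[0,0,0,0.006,0,0,0.4],[0,0,0,0.007,0,0,0.4],[0,0,0,0.007,0,0,0.4],[0,0,0,0.007,0,0,0.4],[0,0,0,0.007,0,0,0.4],[0,0,0,0.007,0,0,0.4],[0,0,0,0.007,0,0,0.4],[0,0,0,0.007,0,0,0.4],[0,0,0,0.007,0,0,0.4],[0,0,0,0.007,0,0,0.4],[0,0,0,0.007,0,0,0.4],[0,0,0,0.006,0,0,0.4],[0,0,0,0.005,0,0,0.4],[0,0,0,0.003,0,0,0.4],[0,0,0,0,0,0,0.4]]]'
python3 - <<'E'
from h import *
to(.503,-.1425)
for n in("scene","top"):
    im=snapshot(n);np.save(n+"2.npy",im)
    s=im[130:330,220:480] if n=="scene" else im[120:260,200:480]
    cv2.imwrite(f"pics/b_{n}.png",cv2.resize(s,None,fx=2.8,fy=2.8,interpolation=cv2.INTER_CUBIC)[:,:,::-1])
E
```

```text
t: 5.4
tcp_pos: [0.4453, -0.2301, 0.0173]
tool_rot: [0.882, 0.472, -0.0, -0.0]
force: [-0.3, -0.0, 0.8]
finger_gap: 0.399
gripper_force: 0.0
t: 7.65
tcp_pos: [0.5037, -0.1423, 0.0172]
tool_rot: [0.882, 0.471, 0.0, -0.0]
force: [-0.3, 0.7, -0.1]
finger_gap: 0.396
gripper_force: 0.0
t 7.65 tcp [ 0.5037 -0.1423  0.0172] yaw -33.78 shift [-0.0005 -0.0005 -0.    ] toolx [0.556 0.831 0.   ] z [ 0.  0. -1.] gap 0.396111753628186 F [-0.3  0.7 -0.1]
```

View pics/b_top.png

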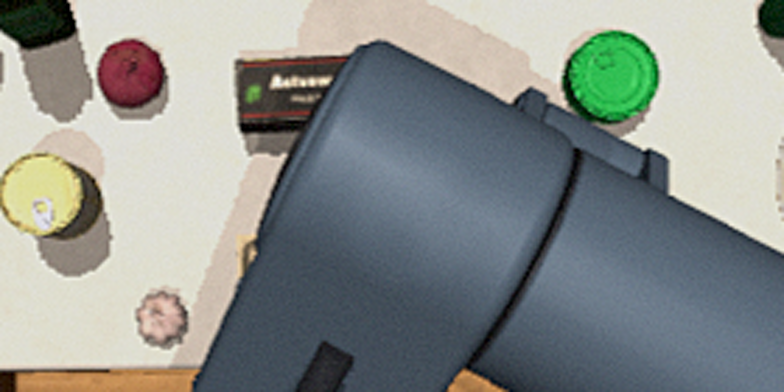

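The arm hides the tin in the top view: it covers about (200–784, 40–390) of the crop. I'll back off, rise, align with the gap and move right to look.

```bash
python3 -m handwheel '[[[0,0,0,-0.008,0,0,0.4],[0,0,0,-0.016,0,0,0.4],[0,0,0,0,0,-0.04,0.4],[0,0,-9.25,0,0,-0.06,0.4],[0,0,-9.25,0,0,-0.05,0.4],[0,0,-9.25,-0.03,0,0,0.4],[0,0,-9.25,-0.05,0,0,0.4],[0,0,0,-0.05,0,0,0.4],[0,0,0,-0.05,0,0,0.4],[0,0,0,-0.03,0,0,0.4],[0,0,0,0,0,0,0.4]]]'
python3 - <<'E'
from h import *
to(.536,-.17)
im=snapshot("top");np.save("top2.npy",im)
cv2.imwrite("pics/c_top.png",cv2.resize(im[120:260,200:480],None,fx=2.8,fy=2.8,interpolation=cv2.INTER_CUBIC)[:,:,::-1])
c=blob(im,(372,184),30,(18,50,110),(36,255,255));P=np.array([ray("top",p[0],.04) for p in c],np.float32);print(cv2.minEnclosingCircle(P),cv2.fitEllipse(P))
E
```

```text
t: 9.12
tcp_pos: [0.4832, -0.3744, 0.167]
tool_rot: [0.688, 0.725, -0.0, 0.0]
force: [1.1, -0.2, -0.3]
finger_gap: 0.401
gripper_force: 0.0
t 9.125 tcp [ 0.4832 -0.3744  0.167 ] yaw 2.99 shift [ 2.014e-01  6.340e-02 -2.000e-04] toolx [-0.052  0.999 -0.001] z [ 0.    -0.001 -1.   ] gap 0.4007537736663056 F [ 1.1 -0.2 -0.3]
((0.5315596461296082, -0.09818796068429947), 0.04626786336302757) ((0.5314948558807373, -0.09990371018648148), (0.08360138535499573, 0.08639311790466309), 178.19989013671875)
```

View pics/c_top.png

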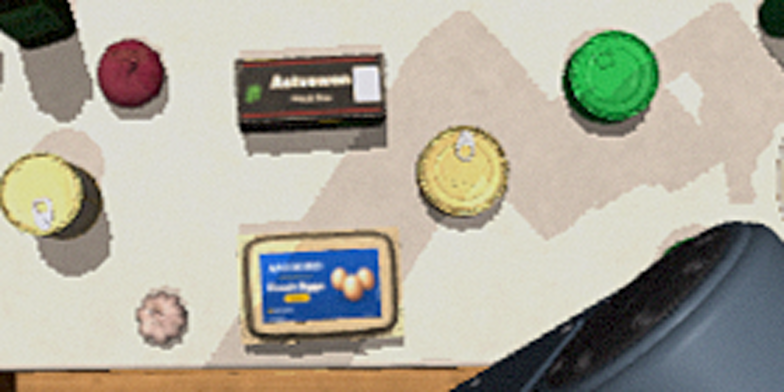

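The tin is at crop (463,171), which is (0.5315,-0.0995), in front of the gap as planned. One check of the gap's faces from their lower edges.

Run:
```python
from h import *
im=np.load("top2.npy");h=cv2.cvtColor(im,cv2.COLOR_RGB2HSV);g=cv2.cvtColor(im,cv2.COLOR_RGB2GRAY)
# tea: lowest dark (V<75) pixel per column -> foot of near face, z=0
U=np.arange(290,336);v=np.array([140+np.where(g[140:172,u]<60)[0].max()+1 for u in U])
k=np.polyfit(U,v,1);print("tea slope px",k[0]);P=np.array([ray("top",(u,np.polyval(k,u)),0) for u in(290,335)]);print("tea face z0",P)
# egg: first row from above with yellowish saturation
v=[];US=np.arange(292,338)
for u in US:
    w=np.where(h[190:215,u,1]>45)[0];v.append(190+w.min() if len(w) else np.nan)
v=np.array(v);print(v.astype(int));ok=np.isfinite(v);k=np.polyfit(US[ok],v[ok],1)
for z in(0,.04,.072):print("egg edge z",z,[ray("top",(u,np.polyval(k,u)),z).round(4) for u in(292,337)])
```

```text
tea slope px -0.03749614554424945
tea face z0 [[ 0.57313878  0.10162903]
 [ 0.57718455 -0.02257287]]
[203 203 203 203 203 203 203 202 203 203 203 203 203 203 203 202 202 202
 202 202 202 202 202 202 202 202 202 202 202 202 202 202 202 202 202 202
 201 201 201 201 201 201 201 201 201 201]
egg edge z 0 [array([0.4739, 0.0964]), array([ 0.4792, -0.0271])]
egg edge z 0.04 [array([0.4722, 0.0946]), array([ 0.4773, -0.0247])]
egg edge z 0.072 [array([0.4708, 0.0932]), array([ 0.4757, -0.0228])]
```

The midline is x ≈ 0.525 − 0.04·(y − 0.04) and the gap is about 98 mm. The tin is within 1 mm of it. I'll go behind the tin at (0.534,-0.170) with a yaw of 2.4°.

```bash
python3 -m handwheel '[[[0,0,0.6,0,0,0,0.4],[0,0,0,0.03,0.01,0,0.4],[0,0,0,0.05,0.014,0,0.4],[0,0,0,0.05,0.014,0,0.4],[0,0,0,0.045,0.013,0,0.4],[0,0,0,0.027,0.0083,0,0.4],[0,0,0,0,0,0.03,0.4],[0,0,0,0,0,0.05,0.4],[0,0,0,0,0,0.04,0.4],[0,0,0,0,0,0.024,0.4],[0,0,0,0,0,0.006,0.4],[0,0,0,0,0,0,0.4]]]'
python3 -c "
from h import *
to(.534,-.17)"
```

```text
t: 10.68
tcp_pos: [0.5343, -0.166, 0.0177]
tool_rot: [0.69, 0.723, -0.0, -0.0]
force: [0.5, -0.2, 0.7]
finger_gap: 0.398
gripper_force: 0.0
t 10.675 tcp [ 0.5343 -0.166   0.0177] yaw 2.67 shift [-0.004  -0.0005 -0.    ] toolx [-0.047  0.999  0.   ] z [-0.  0. -1.] gap 0.3979970171918789 F [ 0.5 -0.2  0.7]
```

```bash
python3 -m handwheel '[[[0,0,0.3,0.004,-0.001,0,0.4],[0,0,0,0.005,0,0,0.4],[0,0,0,0.005,0,0,0.4],[0,0,0,0.007,0,0,0.4],[0,0,0,0.008,0,0,0.4],[0,0,0,0.008,0,0,0.4],[0,0,0,0.008,0,0,0.4],[0,0,0,0.008,0,0,0.4],[0,0,0,0.008,0,0,0.4],[0,0,0,0.008,0,0,0.4]]]'
python3 -m handwheel '[[[0,0,0,0.007,0,0,0.4],[0,0,0,0.007,0,0,0.4],[0,0,0,0.007,0,0,0.4],[0,0,0,0.007,0,0,0.4],[0,0,0,0.007,0,0,0.4],[0,0,0,0.007,0,0,0.4]]]'
python3 - <<'E'
from h import *
to(.5275,-.016)
im=snapshot("scene")
cv2.imwrite("pics/d_scene.png",cv2.resize(im[120:280,230:430],None,fx=3.7,fy=3.7,interpolation=cv2.INTER_CUBIC)[:,:,::-1])
E
```

```text
t: 11.92
tcp_pos: [0.5305, -0.0972, 0.0173]
tool_rot: [0.693, 0.721, -0.0, -0.0]
force: [0.4, -3.3, 1.7]
finger_gap: 0.403
gripper_force: 1.3
t: 12.68
tcp_pos: [0.5288, -0.0553, 0.0173]
tool_rot: [0.693, 0.721, -0.0, -0.0]
force: [-0.2, -2.9, 0.5]
finger_gap: 0.398
gripper_force: 1.2
t 12.675 tcp [ 0.5288 -0.0553  0.0173] yaw 2.33 shift [0.0393 0.0003 0.    ] toolx [-0.041  0.999  0.   ] z [-0.  0. -1.] gap 0.39804175952836823 F [-0.2 -2.9  0.5]
```

View pics/d_scene.png

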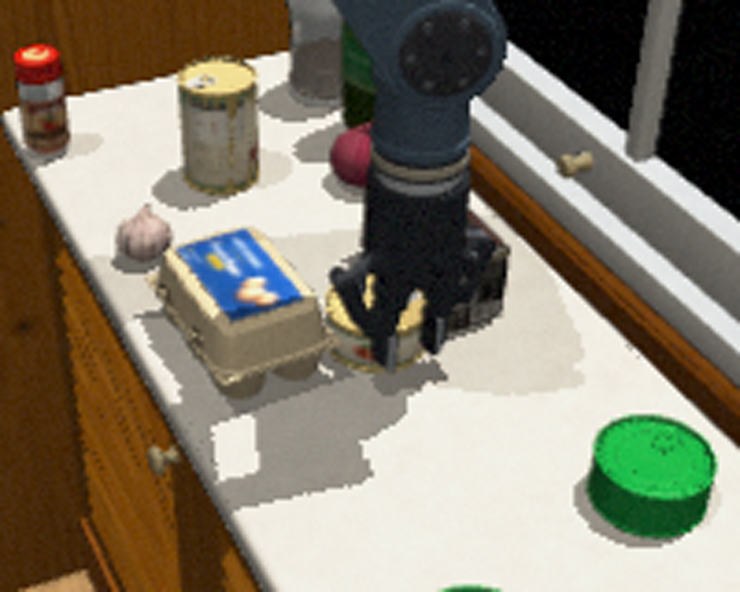

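The scene view shows the tin entering the gap at crop (380,310), with the fingertips at (390,360) and (435,345). The finger knuckles bulge out at (340,272) and (490,255), so before going on I'll check their width and height against the boxes.

Run:
```python
from h import *
p=camera_params("scene");W=p['world_to_cam'];R=W[:3,:3];c=-R.T@W[:3,3]
def pl(u,v,y):
    uv=(230+u/3.7,120+v/3.7);d=R.T@np.array([(uv[0]-p['cx'])/p['fx'],(uv[1]-p['cy'])/p['fy'],1]);q=c+d*(y-c[1])/d[1];return q.round(4)
for n,u,v in[("Lknuckle",332,270),("Lknuckle low",345,300),("Lelbow-in",358,300),("Rknuckle",497,250),("Rk low",470,285),("Ltip",390,366),("Rtip",434,353)]:print(n,pl(u,v,-.0553),pl(u,v,-.067))
```

```text
Lknuckle [ 0.4619 -0.0553  0.1236] [ 0.4561 -0.067   0.1331]
Lknuckle low [ 0.4731 -0.0553  0.0924] [ 0.4671 -0.067   0.1024]
Lelbow-in [ 0.4841 -0.0553  0.0889] [ 0.4779 -0.067   0.0989]
Rknuckle [ 0.6049 -0.0553  0.099 ] [ 0.5969 -0.067   0.1089]
Rk low [ 0.5829 -0.0553  0.0719] [ 0.5752 -0.067   0.0823]
Ltip [ 0.5144 -0.0553  0.0132] [ 0.5078 -0.067   0.0245]
Rtip [ 0.5544 -0.0553  0.0127] [ 0.5471 -0.067   0.024 ]
```

The knuckles come near the box tops: about z 0.08 at ±45 mm. I'll gain margin by backing off a little, raising 10 mm and narrowing to 0.3. The tips still bear on the 40 mm tin wall. Then on.

```bash
python3 -m handwheel '[[[0,0,0,-0.006,0,0,0.4],[0,0,0,0,0,-0.008,0.3],[0,0,0,0,0,-0.002,0.3],[0,0,0,0.003,0,0,0.3],[0,0,0,0.004,0,0,0.3],[0,0,0,0.006,0,0,0.3],[0,0,0,0.006,0,0,0.3],[0,0,0,0.006,0,0,0.3],[0,0,0,0.006,0,0,0.3]]]'
python3 -c "
from h import *
to(.5267,-.002)"
```

```text
t: 13.85
tcp_pos: [0.5279, -0.0304, 0.0273]
tool_rot: [0.693, 0.721, 0.0, 0.0]
force: [-0.2, -1.6, 0.4]
finger_gap: 0.299
gripper_force: 0.9
t 13.85 tcp [ 0.5279 -0.0304  0.0273] yaw 2.34 shift [ 0.0284 -0.     -0.    ] toolx [-0.041  0.999 -0.   ] z [ 0. -0. -1.] gap 0.29932058936140854 F [-0.2 -1.6  0.4]
```

```bash
python3 -m handwheel '[[[0,0,0,0.006,0,0,0.3],[0,0,0,0.006,0,0,0.3],[0,0,0,0.006,0,0,0.3],[0,0,0,0.006,0,0,0.3],[0,0,0,0.006,0,0,0.3],[0,0,0,0.006,0,0,0.3]]]'
python3 -m handwheel '[[[0,0,0,0.006,0,0,0.3],[0,0,0,0.006,0,0,0.3],[0,0,0,0.006,0,0,0.3],[0,0,0,0.006,0,0,0.3],[0,0,0,0.006,0,0,0.3],[0,0,0,0.006,0,0,0.3],[0,0,0,0.006,0,0,0.3]]]'
python3 -m handwheel '[[[0,0,0,0.006,0,0,0.3],[0,0,0,0.006,0,0,0.3],[0,0,0,0.006,0,0,0.3],[0,0,0,0.006,0,0,0.3],[0,0,0,0.006,0,0,0.3],[0,0,0,0.006,0,0,0.3],[0,0,0,0.006,0,0,0.3],[0,0,0,0.006,0,0,0.3]]]'
python3 - <<'E'
from h import *
to(.5207,.147)
im=snapshot("top")
cv2.imwrite("pics/e_top.png",cv2.resize(im[120:260,180:400],None,fx=3.5,fy=3.5,interpolation=cv2.INTER_CUBIC)[:,:,::-1])
E
```

```text
t: 14.6
tcp_pos: [0.5263, 0.0056, 0.0273]
tool_rot: [0.693, 0.721, -0.0, -0.0]
force: [0.1, -2.0, 1.3]
finger_gap: 0.294
gripper_force: 0.9
t: 15.48
tcp_pos: [0.5246, 0.0475, 0.0273]
tool_rot: [0.693, 0.721, -0.0, -0.0]
force: [-0.6, -3.0, 1.7]
finger_gap: 0.298
gripper_force: 0.9
t: 16.48
tcp_pos: [0.5226, 0.0955, 0.0273]
tool_rot: [0.693, 0.721, -0.0, -0.0]
force: [-0.3, -1.8, 1.8]
finger_gap: 0.299
gripper_force: 0.9
t 16.475 tcp [0.5226 0.0955 0.0273] yaw 2.33 shift [0.0515 0.0002 0.    ] toolx [-0.041  0.999  0.   ] z [-0.  0. -1.] gap 0.2988360927424856 F [-0.3 -1.8  1.8]
```

View pics/e_top.png

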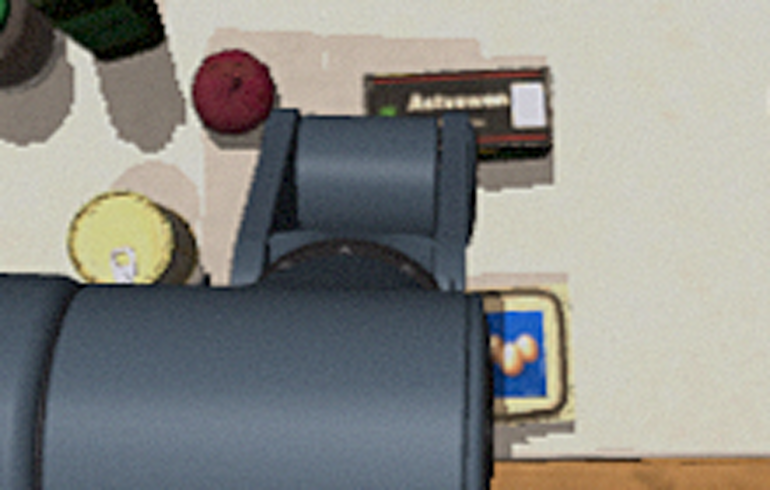

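Nothing is disturbed: the tall tin is at crop (122,240) and the onion at (235,92). The hand hides the flat tin, and the forces are only 2–3 N. I'll push 46 mm more, then back away and look.

```bash
python3 -m handwheel '[[[0,0,0,0.006,0,0,0.3],[0,0,0,0.006,0,0,0.3],[0,0,0,0.006,0,0,0.3],[0,0,0,0.006,0,0,0.3],[0,0,0,0.006,0,0,0.3],[0,0,0,0.005,0,0,0.3],[0,0,0,0.004,0,0,0.3],[0,0,0,0.004,0,0,0.3],[0,0,0,0.003,0,0,0.3],[0,0,0,0,0,0,0.3]]]'
python3 -m handwheel '[[[0,0,0,-0.01,0,0,0.3],[0,0,0,-0.02,0,0,0.3],[0,0,0,-0.01,0,0,0.3],[0,0,0,0,0,-0.03,0.3],[0,0,0,0,0,-0.05,0.3],[0,0,0,0,0,-0.05,0.3],[0,0,0,-0.05,0,0,0.3],[0,0,0,-0.06,0,0,0.3],[0,0,0,-0.05,0,0,0.3],[0,0,0,-0.02,0,0,0.3],[0,0,0,0,0,0,0.3]]]'
python3 - <<'E'
from h import *
to(.52,.10)
im=snapshot("top")
cv2.imwrite("pics/f_top.png",cv2.resize(im[120:260,180:400],None,fx=3.5,fy=3.5,interpolation=cv2.INTER_CUBIC)[:,:,::-1])
for uv,r,z in[((253,184),22,.04),((215,190),20,.11)]:
    c=blob(im,uv,r,(18,50,100),(36,255,255));P=np.array([ray("top",p[0],z) for p in c],np.float32);print(c.mean(0),cv2.minEnclosingCircle(P),cv2.fitEllipse(P)[:2])
E
```

```text
t: 17.77
tcp_pos: [0.5208, 0.1415, 0.0273]
tool_rot: [0.693, 0.721, 0.0, -0.0]
force: [-0.8, -0.3, 0.4]
finger_gap: 0.3
gripper_force: 0.0
t: 19.15
tcp_pos: [0.5296, -0.0797, 0.1572]
tool_rot: [0.694, 0.72, 0.0, -0.0]
force: [0.5, 1.1, -0.5]
finger_gap: 0.299
gripper_force: 0.0
t 19.15 tcp [ 0.5296 -0.0797  0.1572] yaw 2.16 shift [ 1.799e-01 -2.800e-03  1.000e-04] toolx [-0.038  0.999  0.001] z [-0.     0.001 -1.   ] gap 0.29919542485761835 F [ 0.5  1.1 -0.5]
[[255.50526316 186.14736842]] ((0.5172876119613647, 0.1907629370689392), 0.045910246670246124) ((0.5180137157440186, 0.19232887029647827), (0.08459479361772537, 0.08543885499238968))
[[215.55208333 188.61458333]] ((0.5073637962341309, 0.28063276410102844), 0.04308062791824341) ((0.5065295696258545, 0.28387293219566345), (0.07330329716205597, 0.07656308263540268))
```

View pics/f_top.png

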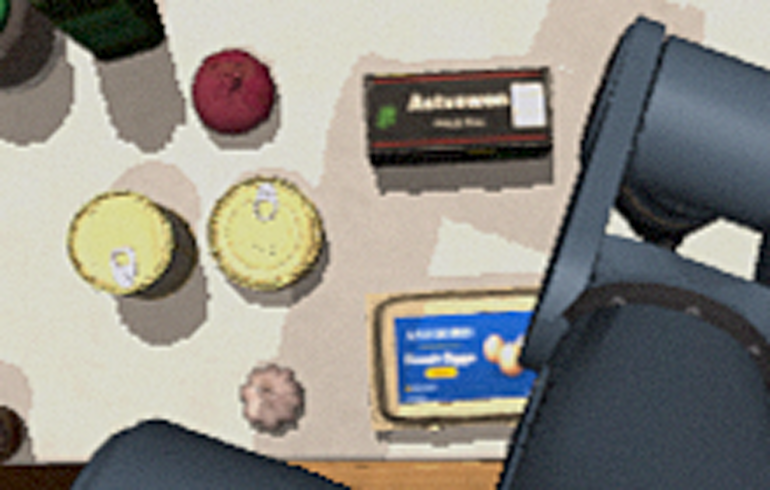

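The flat tin is out of the gap at crop (266,233), which is (0.518,0.1925). The tall tin is unmoved at (0.5065,0.285), so the gap between them is about 12 mm. That is inside the limit, but I'll nudge 7 mm closer for margin, retracing the same path.

```bash
python3 -m handwheel '[[[0,0,0,0.03,0,0,0.3],[0,0,0,0.05,0,0,0.3],[0,0,0,0.05,0,0,0.3],[0,0,0,0.035,0,0,0.3],[0,0,0,0.013,0,0,0.3],[0,0,0,0,0,0.03,0.3],[0,0,0,0,0,0.05,0.3],[0,0,0,0,0,0.035,0.3],[0,0,0,0,0,0.012,0.3],[0,0,0,0,0,0.003,0.3],[0,0,0,0,0,0,0.3]]]'
python3 -c "
from h import *
to(.5207,.1485)"
```

```text
t: 20.58
tcp_pos: [0.5234, 0.0991, 0.0283]
tool_rot: [0.693, 0.721, 0.001, 0.001]
force: [0.1, -0.1, -0.1]
finger_gap: 0.303
gripper_force: 0.0
t 20.575 tcp [0.5234 0.0991 0.0283] yaw 2.33 shift [ 0.0495 -0.0007 -0.    ] toolx [-0.041  0.999 -0.   ] z [ 0.002 -0.    -1.   ] gap 0.3031834325150792 F [ 0.1 -0.1 -0.1]
```

```bash
python3 -m handwheel '[[[0,0,0,0.01,-0.0005,0,0.3],[0,0,0,0.01,0,0,0.3],[0,0,0,0.01,0,0,0.3],[0,0,0,0.007,0,0,0.3],[0,0,0,0.005,0,0,0.3],[0,0,0,0.003,0,0,0.3],[0,0,0,0.0025,0,0,0.3],[0,0,0,0.002,0,0,0.3],[0,0,0,0,0,0,0.3]]]'
python3 -m handwheel '[[[0,0,0,-0.01,0,0,0.3],[0,0,0,-0.02,0,0,0.3],[0,0,0,-0.015,0,0,0.3],[0,0,0,0,0,-0.03,0.3],[0,0,0,0,0,-0.05,0.3],[0,0,0,0,0,-0.05,0.3],[0,0,0,-0.05,0,0,0.3],[0,0,0,-0.06,0,0,0.3],[0,0,0,-0.05,0,0,0.3],[0,0,0,-0.02,0,0,0.3],[0,0,0,0,0,0,0.3],[0,0,0,0,0,0,0.3]]]'
python3 - <<'E'
from h import *
to(.52,.10)
im=snapshot("top")
cv2.imwrite("pics/g_top.png",cv2.resize(im[120:260,140:360],None,fx=3.5,fy=3.5,interpolation=cv2.INTER_CUBIC)[:,:,::-1])
for uv,r,z,lo,hi in[((253,184),20,.04,(18,50,100),(36,255,255)),((213,190),20,.11,(18,50,100),(36,255,255)),((247,146),16,.035,(160,90,40),(180,255,255)),((258,232),13,.025,(0,30,90),(16,255,255))]:
    c=blob(im,uv,r,lo,hi);P=np.array([ray("top",p[0],z) for p in c],np.float32);print(cv2.fitEllipse(P)[:2])
E
```

```text
t: 21.7
tcp_pos: [0.5201, 0.1486, 0.0273]
tool_rot: [0.693, 0.721, 0.0, -0.0]
force: [-0.2, -1.1, -0.1]
finger_gap: 0.3
gripper_force: 0.3
t: 23.2
tcp_pos: [0.5285, -0.0749, 0.1571]
tool_rot: [0.692, 0.722, -0.0, -0.001]
force: [-0.1, -0.1, 0.1]
finger_gap: 0.298
gripper_force: 0.0
t 23.2 tcp [ 0.5285 -0.0749  0.1571] yaw 2.36 shift [ 0.1751 -0.0013  0.0002] toolx [-0.041  0.999  0.001] z [-0.001  0.001 -1.   ] gap 0.2975197341306524 F [-0.1 -0.1  0.1]
((0.5172796845436096, 0.20001934468746185), (0.08378488570451736, 0.08771280199289322))
((0.506130576133728, 0.2847483456134796), (0.07319620251655579, 0.07433049380779266))
((0.6270443201065063, 0.2173742949962616), (0.059351515024900436, 0.061990946531295776))
((0.39477425813674927, 0.1811915785074234), (0.05505005270242691, 0.06442981958389282))
```

View pics/g_top.png

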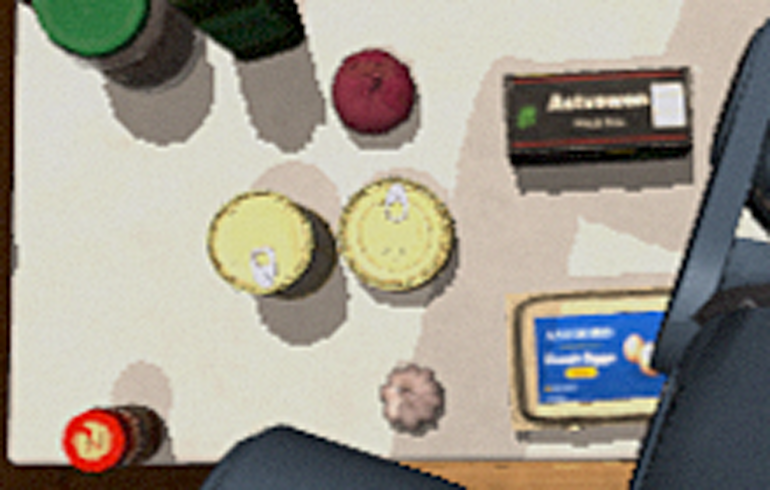

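The flat tin at crop (397,235) now stands about 4–5 mm from the tall tin at (262,243). The tall tin, onion (374,92), garlic (413,399) and jar (95,440) are where they were, and the hand is clear. Handing in.

```bash
python3 -c "
from station import *
print(sign_off())"
```

```text
the job is handed in; nothing more can be done
None
```

The flat tin was pushed through the gap and now stands about 5 mm from the tall tin; nothing else was moved, the hand is clear, and the job was handed in at about 23 s (no verdict came back).

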